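# Lock and cap the microscope height stop

## Task

Lock the height stop on its stand: by its crank handle, run the jam nut down the stud (clockwise from above) until you feel it meet the lock ring, then nip it up about an eighth of a turn more, in any case less than a fifth. Then put the black thread cap over the top of the stud, gently and fully home, and let go. Leave the other things on the bench where they are.

Things in the scene. Friction and masses are not known exactly. Their poses are not given: they have to be found in the camera images.
- stand: Height-stop stand, fixed to the bench: grey base plate 100 x 90 x 14 mm, aluminium block 56 x 56 mm up to 40 mm, brass threaded sleeve (diameter 38 mm) above it with a dark lock ring and the nut. A steel stud, diameter 16 mm (17 mm over the thread), stands on its axis up to 106 mm. Origin: centre of the underside, on the stud's axis; z up.
- stud_top (a point): Centre of the stud's top end (slightly chamfered), 106 mm above the bench, on the axis.
- nut_center (a point): Centre, half-way up, of the steel jam nut's hexagon: 36 mm across flats, 22 mm tall, on the stud's axis, 70 mm above the bench at the start. The nut's x axis points along its arm to the handle. It comes down 1 mm per radian turned clockwise from above (6.3 mm a turn).
- cap_center (a point): The thread cap: loose black plastic round cap, diameter 30 mm, 34 mm tall, about 30 g, standing mouth down on the bench. Closed on top; blind bore 19.5 mm wide, 20 mm deep, from below. This point is its centre, half-way up. Fully home on the stud, it is 103 mm above the bench.
- vial: bystander: small glass vial, diameter 28 mm, 50 mm tall; origin at the centre of its underside; leave it alone.
- objective: bystander: steel lens barrel standing up, diameter 30 mm, 46 mm tall, tapering to the top; origin at the centre of its underside; leave it alone.
- slide_box: bystander: flat grey slide box 80 x 100 x 30 mm; origin at the centre of its underside; leave it alone.
- oil_jar: bystander: amber jar, diameter 44 mm, 60 mm tall; origin at the centre of its underside; leave it alone.
- beaker: bystander: clear beaker, rim diameter 64 mm, 85 mm tall; origin at the centre of its underside; leave it alone.
- dish: bystander: white shallow dish, diameter 90 mm, 18 mm tall; origin at the centre of its underside; leave it alone.
- screwdriver: bystander: screwdriver lying on the bench near the robot; leave it alone.
- cap: The same cap; origin at the centre of its lower rim, axes as cap_center.
- handle (a point): The nut's crank handle: an upright round steel grip, diameter 15 mm, 34 mm tall, spinning freely on its pin at the end of a flat arm (12 mm wide, 8 mm thick, its top at the grip's foot), 55 mm from the stud's axis. This point, on the grip's axis, is 15 mm below its top and 19 mm above the arm, 88 mm above the bench at the start. It goes round with the nut.
- sleeve: The brass threaded sleeve and the dark spring-backed lock ring on it, under the nut; origin on the axis, near bench height. The ring's top is about 56 mm up, give or take 1.5 mm by the sleeve's setting, so the nut meets it 1.5 to 4.5 rad from the start. The tightness follows from the nut's height over the sleeve, too fine to be read from these poses: it must be felt.
- lever_mid (a point): A point on top of the nut's flat arm, 38 mm out from the axis. The nut is a stiff locking nut with a steady drag: about 7 N at the handle keeps it running free. Once it meets the ring the force climbs by about 5 N per rad, to 10 or 11 N an eighth of a turn (0.79 rad) past first contact. It stays where it is left, tightened or not.
Things that resemble listed ones, but are neither listed nor needed, are in the scene too. What is shaped like the cap but orange or red is not meant.

How it is judged:
On the way, in this order (a step that is already met when the one before it is completed fails the run):
1. the nut is tight: 0.4 to 1.27 mm (rad) past first contact with the ring, while the cap is not yet on the stud (z of nut_center in the frame of sleeve between 0.06573 and 0.0666 m and horizontal distance between cap_center and stand above 0.03 m), for 0.3 s.
2. the cap is home on the stud (horizontal distance between cap_center and stand below 0.004 m and z of cap_center in the frame of stand between 0.1 and 0.106 m and angle between cap_center's own z axis and vertical below 0.2 rad), for 0.2 s.
At the end, for the whole second after the job is handed in: The nut is 0.4 to 1.27 rad (mm) past its first contact with the lock ring; the cap is over the stud, centred within 4 mm, its centre 100 to 106 mm above the bench, tilted less than 0.2 rad, at rest; everything is released (all of step 2 and z of nut_center in the frame of sleeve between 0.06573 and 0.0666 m and linear speed of cap below 0.02 m/s); the robot touches nothing.
It fails at once if the nut is overtightened: more than 1.27 mm (rad), a fifth of a turn, past first contact (z of nut_center in the frame of sleeve below 0.06573 m).
It fails at once if the cap is rammed onto the stud or nut: over 40 N (contact force between cap and stand above 40 N).
It fails at once if a bystander is moved more than 30 mm (distance of any of vial, objective, slide_box, oil_jar, beaker, dish, screwdriver from where it was at the start of the episode above 0.03 m).
It also fails if it takes over 72 s, if anything falls off the work surface, if the arm or the gripper's body presses on something with over 40 N, if the wrist force passes 120 N, or if a joint passes its speed limit or range.

## Robot

A 6-joint arm with a two-finger parallel gripper is mounted at the origin on the work surface. World frame = base frame: x ahead of the robot, y to its left, z up, the work surface at z = 0. Lengths are in m, angles in rad, forces in N, time in s.
With the tool pointing down it reaches from about 0.35 to 0.925 m from the base axis. Payload 6.4 kg.
Tool frame: the origin (TCP) lies on the centre line of the jaws, within the pads' length; the fingertips stand 17 mm ahead of it and the grasp point (between the pads) lies 2 mm behind it; z points along the fingers, y is the line along which they close (so a half turn about z gives the same grasp; the last joint's range is limited). The gripper opens to 94 mm and grips with 3 to 60 N. Pads are 16 mm wide; open, the fingers measure 119 mm over their backs; the gripper's body (75 mm by 177 mm) begins 78 mm behind the grasp point.
Start: joints at [1.018, 0.245, 1.558, -0, 1.339, -0.174], TCP at [0.24, 0.604, 0.222] pointing down, gripper open.
Joint ranges: [-3.13, 3.13], [-1.02, 2.26], [0.13, 2.54], [-0.95, 4.09], [0.21, 2.88], [-2.74, 2.74]. Speed limits (rad/s): [2.57, 2.57, 3.14, 3.14, 3.14, 3.14].

## Interface

Orientations are given as a 3x3 rotation matrix whose columns are the frame's x, y, z axes.
In Python, from cell import robot, camera gives the robot as it stands.
- The arm moves only by the tool apply_moves, never from a script. Its argument "series" is a list of rows, each an object with "xyz": the shift along the world's x, y, z in cm, a list of three; "turn": the turn about the world's z in degrees; "gripper": the opening, from 0 (shut) to 1 (fully open). In form: [{"xyz": [dx, dy, dz], "turn": turn, "gripper": gripper}, ...]. A call has 1 to 12 rows; each row shifts and turns the commanded pose from where the row before left it; what a row does not reach is not made up. A row lasts 1/12 s, in which the tool goes at most 41.7 mm and 7.16 degrees, less where a joint would pass 70% of its speed; a pose out of reach is approached as far as the arm can. A call is refused whole if a number of a shift passes 4.17 or a number of a turn 7.16, either way. A call with a gripper value outside its range is refused whole. The fingers move at their own pace and stop on an object; "newtons" is the grip in N (left out, the last holds). Time passes only in rows, so rows that do not move let the fingers close. It gives the time, the measured TCP pose, the force, the opening and the grip force at its end, in the units of the state.
- robot.observe(): the state, without advancing time (a new reading comes with each control period).
- camera(name): name is "side" or "top" or "wrist"; returns a dict with "img" (480x640x3 uint8, red, green, blue), "mtx" (3x3 intrinsics, pixels), "R" (3x3) and "t" (3): a world point X has camera coordinates R X + t; the wrist camera has in their place "tool_from_camera" (4x4, takes a point from camera to tool coordinates, whose origin is the TCP and whose axes are the flange's). Camera axes: x right, y down, z forward; pixel columns grow to the right and rows downward; lengths in m; the calibration is good to about 2 mm. A picture is of the moment at which its call begins: read the wrist's pose just before it. There is no depth.
- robot.hand_in(): hands the job in; it is judged then, once.
The state is a dict: "time_s": time; "joint_positions": joint angles; "qvel": joint speeds; "joint_torque": joint torques, N m; "tcp_pos": TCP position; "orientation": TCP orientation; "contact_force": force on the tool from outside, world axes, zero at the start; "ft_torque": the same for the moment, N m; "finger_gap": finger opening in m; "gripper_force": force on a finger pad.
Only numpy, scipy, OpenCV 4.12 (cv2) and the standard library are available. Lean on these libraries where they do the work, as an engineer would, in place of code of your own. Each camera call takes 0.05 s, during which the arm holds its last target. There are 200 camera calls.

## Working session

There is one attempt and no reset: what is moved stays moved. The work goes in short steps, Python scripts to look and compute and a tool call to move; the robot and the scene stay as the last step left them, time stands still between calls to the robot, and variables do not carry over. Pictures are saved under pics/ and viewed, at most 10 in all, crops included, and the job is handed in when it is done.

Besides the shell and the picture viewer there is one more tool, called after "Emit:" as name(argument=value, ...) on one line, values as JSON. apply_moves: Moves the arm, as the interface text tells. Its arguments: {"type":"object","properties":{"series":{"type":"array","items":{"type":"object","properties":{"xyz":{"type":"array","items":{"type":"number"}},"turn":{"type":"number"},"gripper":{"type":"number"}}}},"newtons":{"type":"number"}},"required":["series"]}

```bash
mkdir -p pics; ls
python3 - <<'E'
from cell import robot,camera
import cv2,numpy as np
for n in("side","top"):
    c=camera(n); cv2.imwrite(f"pics/{n}0.png",c["img"][:,:,::-1]); np.savez(f"{n}0.npz",**c)
    print(n,c["mtx"].tolist(),c["R"].round(3).tolist(),c["t"].round(3).tolist())
print(robot.observe())
E
```

```text
pics
side [[479.5538809503689, 0.0, 321.1587593256387], [0.0, 479.5538809503689, 236.20090897096588], [0.0, 0.0, 1.0]] [[-0.987, -0.162, 0.012], [-0.102, 0.56, -0.822], [0.126, -0.812, -0.569]] [0.508, 0.135, 0.934]
top [[445.96381111153454, 0.0, 319.2633951600988], [0.0, 445.96381111153454, 238.14802311537932], [0.0, 0.0, 1.0]] [[0.019, -1.0, 0.02], [-0.987, -0.021, -0.159], [0.159, -0.016, -0.987]] [-0.029, 0.512, 1.104]
{'time_s': 0.1, 'joint_positions': array([ 1.01793198e+00,  2.45725147e-01,  1.55886858e+00,  1.58716503e-05,
        1.33872798e+00, -1.74136929e-01]), 'qvel': array([ 0.00105977, -0.00191869, -0.00276977, -0.0006059 , -0.00070065,
       -0.0015145 ]), 'joint_torque': array([ 5.24587249e-04, -4.16913915e+01, -3.15525734e+01,  6.86810352e-02,
        3.10015096e-02, -3.42684780e-05]), 'tcp_pos': array([0.24007079, 0.60349217, 0.2214804 ]), 'orientation': array([[-9.29134411e-01,  3.69740986e-01, -9.21118854e-04],
       [ 3.69742000e-01,  9.29133312e-01, -1.46335638e-03],
       [ 3.14779379e-04, -1.70023110e-03, -9.99998505e-01]]), 'contact_force': array([-0.51776358, -1.14659982, -0.21047419]), 'ft_torque': array([-0.02927622,  0.06760624,  0.01573987]), 'gripper_force': 0.0, 'finger_gap': 0.093829706403619}
```

View pics/side0.png

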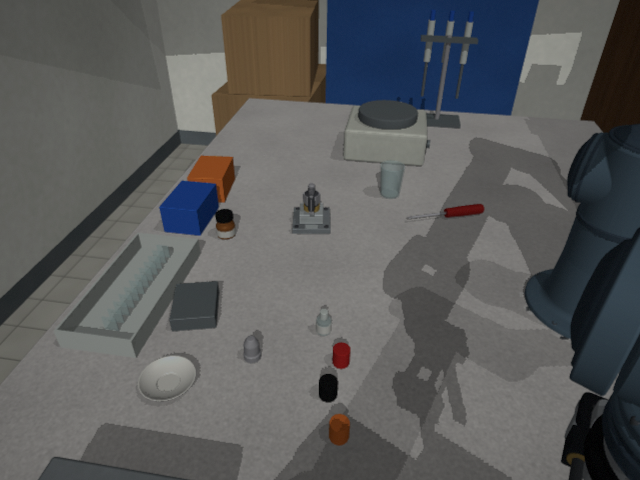

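View pics/top0.png

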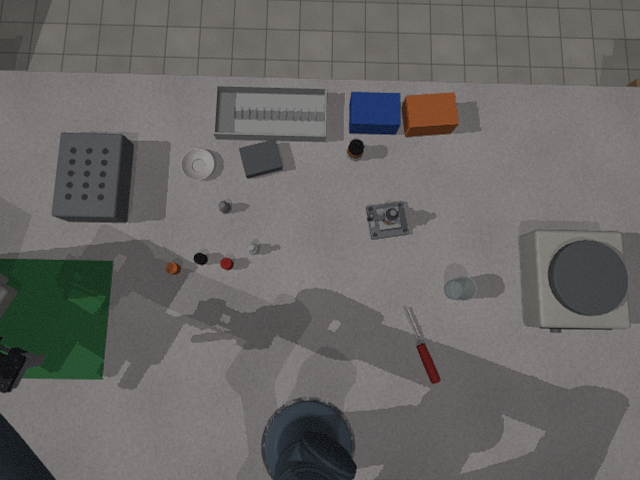

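The side view shows the black cap at (328,388) and the stand at (312,215). In the top view the cap is at (201,259) and the stand at (387,218), with the orange and red decoys beside the cap.

```bash
cat > h.py <<'E'
import numpy as np,cv2
def ray(c,uv):
    d=np.linalg.inv(c["mtx"])@np.array([*uv,1.]); return -c["R"].T@c["t"], c["R"].T@d
def plane(c,uv,z):
    o,d=ray(c,uv); return o+d*(z-o[2])/d[2]
def wristcam(c,s):
    T=c["tool_from_camera"]; Rw=s["orientation"]@T[:3,:3]; p=s["tcp_pos"]+s["orientation"]@T[:3,3]
    return dict(mtx=c["mtx"],R=Rw.T,t=-Rw.T@p,img=c["img"])
def proj(c,X):
    p=c["mtx"]@(c["R"]@np.asarray(X)+c["t"]); return p[:2]/p[2]
E
python3 - <<'E'
from h import *
S=dict(np.load("side0.npz"));T=dict(np.load("top0.npz"))
print("cap",plane(T,(201,259),.034),plane(S,(328,388),.017))
print("stand",plane(T,(387,220),.014),plane(S,(312,220),.014))
a=cv2.resize(S["img"][170:245,270:350],None,fx=5,fy=5,interpolation=2)
b=cv2.resize(T["img"][190:250,350:430],None,fx=5,fy=6.25,interpolation=2)
cv2.imwrite("pics/crop.png",np.hstack([a,b])[:,:,::-1])
E
```

```text
cap [0.45358082 0.28171906 0.034     ] [0.45632321 0.28911843 0.017     ]
stand [ 0.56991881 -0.19817328  0.014     ] [ 0.56750723 -0.18672962  0.014     ]
```

View pics/crop.png

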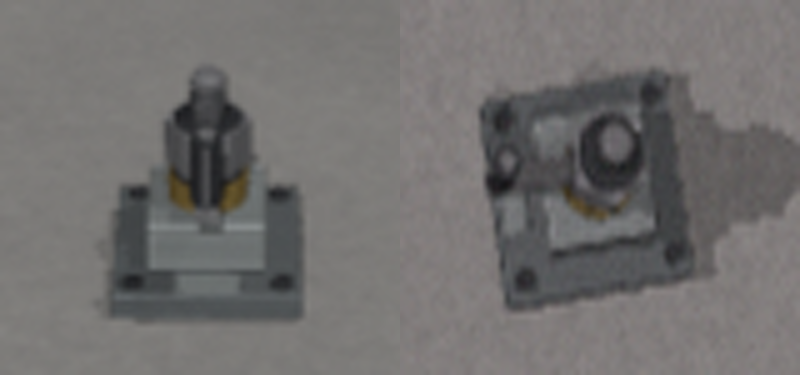

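The crop shows the stud top at top-view pixel (393.6,212.4). The crank handle is at about (371.6,215.3), so the arm points roughly along +y. I'll fly there and take a closer look with the wrist camera.

Emit:
apply_moves(series=[{"xyz":[1.6,-3.65,0.15],"gripper":0.35},{"xyz":[1.6,-3.65,0.15],"gripper":0.35},{"xyz":[1.6,-3.65,0.15],"gripper":0.35},{"xyz":[1.6,-3.65,0.15],"gripper":0.35},{"xyz":[1.6,-3.65,0.15],"gripper":0.35},{"xyz":[1.6,-3.65,0.15],"gripper":0.35},{"xyz":[1.6,-3.65,0.15],"gripper":0.35},{"xyz":[1.6,-3.65,0.15],"gripper":0.35},{"xyz":[1.6,-3.65,0.15],"gripper":0.35},{"xyz":[1.6,-3.65,0.15],"gripper":0.35}])

```text
schema error: expected keys xyz, turn, gripper
```

Emit:
apply_moves(series=[{"xyz":[1.6,-3.65,0.15],"gripper":0.35},{"xyz":[1.6,-3.65,0.15],"gripper":0.35},{"xyz":[1.6,-3.65,0.15],"gripper":0.35},{"xyz":[1.6,-3.65,0.15],"gripper":0.35},{"xyz":[1.6,-3.65,0.15],"gripper":0.35},{"xyz":[1.6,-3.65,0.15],"gripper":0.35},{"xyz":[1.6,-3.65,0.15],"gripper":0.35},{"xyz":[1.6,-3.65,0.15],"gripper":0.35},{"xyz":[1.6,-3.65,0.15],"gripper":0.35},{"xyz":[0,0,0],"gripper":0.35},{"xyz":[0,0,0],"gripper":0.35}])

```text
schema error: expected keys xyz, turn, gripper
```

Run:
```python
from cell import robot,camera
from h import *
S=dict(np.load("side0.npz"));T=dict(np.load("top0.npz"))
print("stud top",plane(T,(393.6,212.4),.106),plane(S,(270+208/5,170+77/5),.106))
print("handle top",plane(T,(371.6,215.3),.103))
s=robot.observe();c=camera("wrist");cv2.imwrite("pics/w1.png",c["img"][:,:,::-1])
w=wristcam(c,s);np.savez("w1.npz",**w)
print(s["tcp_pos"],s["time_s"],s["contact_force"],c["tool_from_camera"].round(3).tolist())
print("expected stud px",proj(w,plane(T,(393.6,212.4),.106)),proj(w,plane(T,(371.6,215.3),.103)))
```

```text
stud top [ 0.5702756  -0.19876301  0.106     ] [ 0.56917478 -0.19020147  0.106     ]
handle top [ 0.56243478 -0.14512775  0.103     ]
[0.24007079 0.60349217 0.2214804 ] 0.1 [-0.51776358 -1.14659982 -0.21047419] [[-0.001, -0.971, -0.239, 0.069], [1.0, -0.001, 0.0, -0.0], [-0.0, -0.239, 0.971, -0.163], [0.0, 0.0, 0.0, 1.0]]
expected stud px [-181.81033802  711.87952275] [-147.96949626  693.88342149]
```

View pics/w1.png

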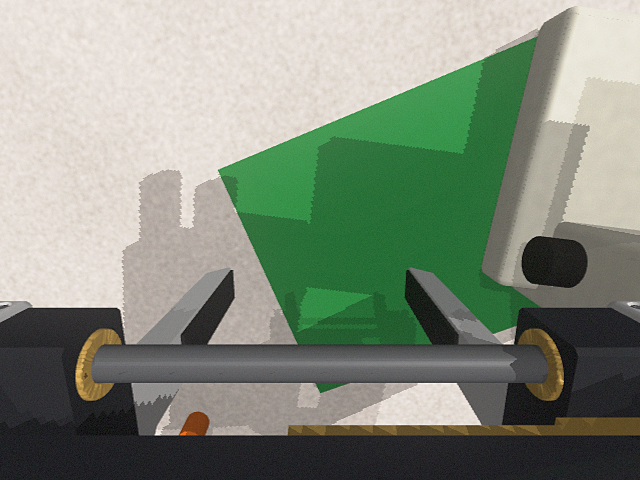

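The move was refused because every key is required, so the arm has not moved. The picture shows only the start area: a green mat and an orange decoy at (195,425). I'll resend the moves with all keys.

Emit:
apply_moves(series=[{"xyz":[1.7,-3.8,0.1],"turn":0,"gripper":0.35},{"xyz":[1.7,-3.8,0.1],"turn":0,"gripper":0.35},{"xyz":[1.7,-3.8,0.1],"turn":0,"gripper":0.35},{"xyz":[1.7,-3.8,0.1],"turn":0,"gripper":0.35},{"xyz":[1.7,-3.8,0.1],"turn":0,"gripper":0.35},{"xyz":[1.7,-3.8,0.1],"turn":0,"gripper":0.35},{"xyz":[1.7,-3.8,0.1],"turn":0,"gripper":0.35},{"xyz":[1.7,-3.8,0.1],"turn":0,"gripper":0.35},{"xyz":[1.7,-3.8,0.1],"turn":0,"gripper":0.35},{"xyz":[1.7,-3.8,0.1],"turn":0,"gripper":0.35}], newtons=50)

```text
time_s: 0.98
tcp_pos: [0.4105, 0.2221, 0.2324]
orientation: [[-0.929, 0.369, 0.0], [0.369, 0.929, 0.0], [-0.0, 0.0, -1.0]]
contact_force: [0.7, -0.3, 0.8]
finger_gap: 0.0335
gripper_force: 0.0
```

Emit:
apply_moves(series=[{"xyz":[1.7,-3.8,0.1],"turn":0,"gripper":0.35},{"xyz":[1.7,-3.8,0.1],"turn":0,"gripper":0.35},{"xyz":[1.7,-3.8,0.1],"turn":0,"gripper":0.35},{"xyz":[1.7,-3.8,0.1],"turn":0,"gripper":0.35},{"xyz":[1.7,-3.8,0.1],"turn":0,"gripper":0.35},{"xyz":[1.7,-3.8,0.1],"turn":0,"gripper":0.35},{"xyz":[1.7,-3.8,0.1],"turn":0,"gripper":0.35},{"xyz":[1.7,-3.8,0.1],"turn":0,"gripper":0.35},{"xyz":[1.7,-3.8,0.1],"turn":0,"gripper":0.35},{"xyz":[1.7,-3.8,0.1],"turn":0,"gripper":0.35},{"xyz":[0,0,0],"turn":0,"gripper":0.35},{"xyz":[0,0,0],"turn":0,"gripper":0.35}])

```text
time_s: 1.98
tcp_pos: [0.5804, -0.1579, 0.2417]
orientation: [[-0.928, 0.373, -0.001], [0.373, 0.928, 0.001], [0.001, 0.0, -1.0]]
contact_force: [0.4, -0.2, -0.3]
finger_gap: 0.0328
gripper_force: 0.0
```

Run:
```python
from cell import robot,camera
from h import *
T=dict(np.load("top0.npz"))
s=robot.observe();c=camera("wrist");cv2.imwrite("pics/w2.png",c["img"][:,:,::-1])
w=wristcam(c,s);np.savez("w2.npz",**w)
print(s["tcp_pos"],s["time_s"],s["contact_force"],s["finger_gap"])
print("expected stud px",proj(w,plane(T,(393.6,212.4),.106)),proj(w,plane(T,(371.6,215.3),.103)))
```

```text
[ 0.58043946 -0.15785353  0.24165601] 1.9833 [ 0.35856089 -0.16485258 -0.28473539] 0.03283014051229892
expected stud px [272.03684279 240.96299399] [324.94169255 209.86243187]
```

View pics/w2.png

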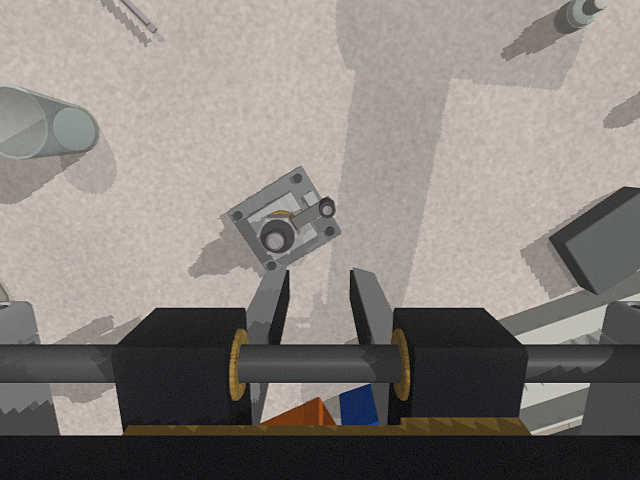

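The stud top is at about (275,240) and the handle top at about (327,208), close to the prediction. I'll refine both with a zoomed crop.

Run:
```python
from h import *
w=dict(np.load("w2.npz"))
a=cv2.resize(w["img"][170:270,240:360],None,fx=6,fy=6,interpolation=2);cv2.imwrite("pics/w2c.png",a[:,:,::-1])
S=plane(w,(275,240),.106);H=plane(w,(327.5,207),.103);print(S,H,np.linalg.norm((S-H)[:2]))
```

```text
[ 0.57045195 -0.19597518  0.106     ] [ 0.56092657 -0.14211978  0.103     ] 0.05469128800400126
```

View pics/w2c.png

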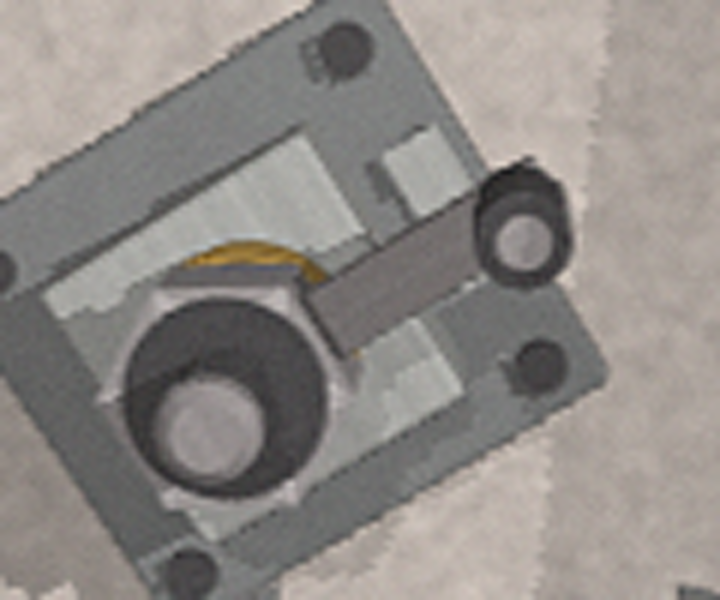

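Run:
```python
from h import *
w=dict(np.load("w2.npz"))
S=plane(w,(275.3,241.3),.106);H=plane(w,(327.5,209.8),.103);d=(H-S)[:2];print(S,H,np.linalg.norm(d),np.degrees(np.arctan2(*d[::-1])))
```

```text
[ 0.57163845 -0.19620518  0.106     ] [ 0.5632211  -0.14302908  0.103     ] 0.05383817787164949 98.99483126410992
```

Emit:
apply_moves(series=[{"xyz":[-1.74,1.54,-2],"turn":0,"gripper":0.35},{"xyz":[0,0,-3],"turn":0,"gripper":0.35},{"xyz":[0,0,-3],"turn":0,"gripper":0.35},{"xyz":[0,0,-3],"turn":0,"gripper":0.35},{"xyz":[0,0,-2.2],"turn":0,"gripper":0.35},{"xyz":[0,0,-2],"turn":0,"gripper":0.35},{"xyz":[0,0,0],"turn":0,"gripper":0.35}], newtons=50)

```text
time_s: 2.62
tcp_pos: [0.5609, -0.1383, 0.0873]
orientation: [[-0.93, 0.368, -0.004], [0.368, 0.93, 0.002], [0.005, 0.0, -1.0]]
contact_force: [-0.7, -0.5, 0.0]
finger_gap: 0.0331
gripper_force: 0.0
```

Emit:
apply_moves(series=[{"xyz":[0,0,0],"turn":0,"gripper":0},{"xyz":[0,0,0],"turn":0,"gripper":0},{"xyz":[0,0,0],"turn":0,"gripper":0},{"xyz":[0,0,0],"turn":0,"gripper":0},{"xyz":[0,0,0],"turn":0,"gripper":0},{"xyz":[0,0,0],"turn":0,"gripper":0}], newtons=50)

```text
time_s: 3.12
tcp_pos: [0.5626, -0.1429, 0.0918]
orientation: [[-0.929, 0.369, -0.001], [0.369, 0.929, -0.005], [-0.001, -0.005, -1.0]]
contact_force: [-3.9, -7.8, -1.0]
finger_gap: 0.0144
gripper_force: 50.0
```

Run:
```python
from cell import robot
import numpy as np
s=robot.observe();print(s["tcp_pos"],s["contact_force"],s["ft_torque"])
n=np.arange(0,121);p=np.radians(99)-.05*n
P=np.round(5.5*np.c_[np.cos(p),np.sin(p)],2);D=np.diff(P,axis=0).round(2)
for i in range(0,120,6):print(i,D[i:i+6].tolist())
```

```text
[ 0.56259388 -0.14292818  0.09181802] [-3.92335059 -7.7966544  -1.04467329] [-1.48701935  0.64094861  0.01064005]
0 [[0.27, 0.04], [0.28, 0.02], [0.27, 0.01], [0.28, -0.01], [0.27, -0.01], [0.27, -0.04]]
6 [[0.27, -0.04], [0.27, -0.06], [0.27, -0.07], [0.26, -0.09], [0.26, -0.1], [0.25, -0.11]]
12 [[0.24, -0.12], [0.24, -0.14], [0.23, -0.15], [0.23, -0.16], [0.21, -0.17], [0.21, -0.18]]
18 [[0.2, -0.19], [0.19, -0.2], [0.17, -0.21], [0.17, -0.22], [0.16, -0.23], [0.14, -0.23]]
24 [[0.13, -0.24], [0.12, -0.25], [0.11, -0.25], [0.1, -0.26], [0.08, -0.26], [0.07, -0.27]]
30 [[0.05, -0.27], [0.05, -0.27], [0.02, -0.27], [0.02, -0.28], [0.0, -0.27], [-0.01, -0.28]]
36 [[-0.03, -0.27], [-0.04, -0.27], [-0.06, -0.27], [-0.06, -0.27], [-0.08, -0.26], [-0.1, -0.26]]
42 [[-0.1, -0.25], [-0.12, -0.25], [-0.13, -0.24], [-0.15, -0.24], [-0.15, -0.23], [-0.17, -0.21]]
48 [[-0.17, -0.22], [-0.19, -0.2], [-0.2, -0.19], [-0.2, -0.18], [-0.22, -0.17], [-0.22, -0.16]]
54 [[-0.23, -0.15], [-0.24, -0.14], [-0.24, -0.13], [-0.25, -0.11], [-0.26, -0.1], [-0.26, -0.09]]
60 [[-0.27, -0.07], [-0.26, -0.06], [
[... 182 characters left out ...]
, 0.1], [-0.25, 0.11], [-0.24, 0.13], [-0.24, 0.13], [-0.23, 0.15]]
78 [[-0.22, 0.17], [-0.22, 0.17], [-0.2, 0.18], [-0.2, 0.19], [-0.19, 0.21], [-0.17, 0.21]]
84 [[-0.17, 0.22], [-0.15, 0.22], [-0.14, 0.24], [-0.13, 0.24], [-0.12, 0.25], [-0.11, 0.25]]
90 [[-0.09, 0.26], [-0.08, 0.27], [-0.07, 0.26], [-0.05, 0.27], [-0.04, 0.27], [-0.03, 0.28]]
96 [[-0.01, 0.27], [0.0, 0.28], [0.02, 0.27], [0.03, 0.28], [0.04, 0.27], [0.06, 0.27]]
102 [[0.07, 0.26], [0.08, 0.27], [0.09, 0.25], [0.11, 0.26], [0.12, 0.24], [0.14, 0.24]]
108 [[0.14, 0.24], [0.16, 0.22], [0.17, 0.22], [0.17, 0.21], [0.19, 0.2], [0.2, 0.19]]
114 [[0.21, 0.18], [0.21, 0.17], [0.23, 0.16], [0.23, 0.15], [0.24, 0.13], [0.25, 0.13]]
```

Emit:
apply_moves(series=[{"xyz":[0.27,0.04,0],"turn":0,"gripper":0},{"xyz":[0.28,0.02,-0.01],"turn":0,"gripper":0},{"xyz":[0.27,0.01,0],"turn":0,"gripper":0},{"xyz":[0.28,-0.01,-0.01],"turn":0,"gripper":0},{"xyz":[0.27,-0.01,0],"turn":0,"gripper":0},{"xyz":[0.27,-0.04,-0.01],"turn":0,"gripper":0}], newtons=50)

```text
time_s: 3.62
tcp_pos: [0.5781, -0.1426, 0.0915]
orientation: [[-0.929, 0.369, -0.003], [0.369, 0.929, -0.004], [0.002, -0.005, -1.0]]
contact_force: [-8.0, -6.9, 2.5]
finger_gap: 0.014
gripper_force: 50.0
```

Emit:
apply_moves(series=[{"xyz":[0.27,-0.04,0],"turn":0,"gripper":0},{"xyz":[0.27,-0.06,-0.01],"turn":0,"gripper":0},{"xyz":[0.27,-0.07,0],"turn":0,"gripper":0},{"xyz":[0.26,-0.09,-0.01],"turn":0,"gripper":0},{"xyz":[0.26,-0.1,0],"turn":0,"gripper":0},{"xyz":[0.25,-0.11,-0.01],"turn":0,"gripper":0}])

```text
time_s: 4.12
tcp_pos: [0.5934, -0.1467, 0.0911]
orientation: [[-0.929, 0.369, -0.005], [0.369, 0.929, -0.003], [0.004, -0.004, -1.0]]
contact_force: [-9.8, -4.7, 4.6]
finger_gap: 0.0143
gripper_force: 50.0
```

Tangential drag reads 7.1 N twice, a clean baseline. I'll continue round the circle.

Emit:
apply_moves(series=[{"xyz":[0.22,-0.16,0],"turn":0,"gripper":0},{"xyz":[0.24,-0.14,-0.01],"turn":0,"gripper":0},{"xyz":[0.23,-0.15,0],"turn":0,"gripper":0},{"xyz":[0.23,-0.16,0],"turn":0,"gripper":0},{"xyz":[0.21,-0.17,0],"turn":0,"gripper":0},{"xyz":[0.21,-0.18,-0.01],"turn":0,"gripper":0}])

```text
time_s: 4.62
tcp_pos: [0.6067, -0.155, 0.0908]
orientation: [[-0.929, 0.369, -0.005], [0.369, 0.929, -0.0], [0.005, -0.002, -1.0]]
contact_force: [-8.1, -0.8, 5.6]
finger_gap: 0.0142
gripper_force: 50.0
```

Emit:
apply_moves(series=[{"xyz":[0.2,-0.19,0],"turn":0,"gripper":0},{"xyz":[0.19,-0.2,-0.01],"turn":0,"gripper":0},{"xyz":[0.17,-0.21,0],"turn":0,"gripper":0},{"xyz":[0.17,-0.22,-0.01],"turn":0,"gripper":0},{"xyz":[0.16,-0.23,0],"turn":0,"gripper":0},{"xyz":[0.14,-0.23,-0.01],"turn":0,"gripper":0}])

```text
time_s: 5.12
tcp_pos: [0.6173, -0.1668, 0.0906]
orientation: [[-0.929, 0.369, -0.005], [0.369, 0.929, 0.002], [0.005, 0.0, -1.0]]
contact_force: [-7.7, 2.9, 4.6]
finger_gap: 0.014
gripper_force: 50.0
```

Emit:
apply_moves(series=[{"xyz":[0.13,-0.24,0],"turn":0,"gripper":0},{"xyz":[0.12,-0.25,-0.01],"turn":0,"gripper":0},{"xyz":[0.11,-0.25,0],"turn":0,"gripper":0},{"xyz":[0.1,-0.26,-0.01],"turn":0,"gripper":0},{"xyz":[0.08,-0.26,0],"turn":0,"gripper":0},{"xyz":[0.07,-0.27,-0.01],"turn":0,"gripper":0}])

```text
time_s: 5.62
tcp_pos: [0.6241, -0.1812, 0.0904]
orientation: [[-0.929, 0.37, -0.003], [0.37, 0.929, 0.003], [0.004, 0.002, -1.0]]
contact_force: [-4.8, 6.9, 3.8]
finger_gap: 0.0137
gripper_force: 50.0
```

Emit:
apply_moves(series=[{"xyz":[0.05,-0.27,0],"turn":0,"gripper":0},{"xyz":[0.05,-0.27,-0.01],"turn":0,"gripper":0},{"xyz":[0.02,-0.27,0],"turn":0,"gripper":0},{"xyz":[0.02,-0.28,-0.01],"turn":0,"gripper":0}])

```text
time_s: 5.95
tcp_pos: [0.6262, -0.1917, 0.0902]
orientation: [[-0.929, 0.37, -0.001], [0.37, 0.929, 0.004], [0.002, 0.003, -1.0]]
contact_force: [-2.2, 6.6, 3.1]
finger_gap: 0.0137
gripper_force: 50.0
```

```bash
cat > lg.py <<'E'
import sys,json,numpy as np
from scipy.optimize import least_squares
L=[[.5781,-.1426,-8,-6.9],[.5934,-.1467,-9.8,-4.7],[.6067,-.155,-8.1,-.8],[.6173,-.1668,-7.7,2.9],[.6241,-.1812,-4.8,6.9]]
try:L+=json.load(open("log.json"))
except Exception:pass
from cell import robot
s=robot.observe();L.append([*s["tcp_pos"][:2],*s["contact_force"][:2]])
json.dump(L[5:],open("log.json","w"))
L=np.array(L);f=least_squares(lambda q:np.hypot(L[:,0]-q[0],L[:,1]-q[1])-.055,[.5712,-.1972]).x
print("axis",f,s["tcp_pos"][2],s["contact_force"][2])
d=L[:,:2]-f;ph=np.unwrap(np.arctan2(d[:,1],d[:,0]));t=np.c_[np.sin(ph),-np.cos(ph)];r=np.c_[np.cos(ph),np.sin(ph)]
for a,b,c,e in zip(np.radians(99)-ph,-(L[:,2:]*t).sum(1),(L[:,2:]*r).sum(1),np.hypot(*d.T)):print(*np.round([a,b,c,e*1e3],2))
E
python3 lg.py
```

```text
axis [ 0.57144633 -0.19717488] 0.09020275960054525 3.093089577137937
0.28 7.11 -7.82 54.98
0.57 7.11 -8.22 55.04
0.85 5.7 -5.81 54.97
1.14 6.67 -4.82 55.0
1.43 8.0 -2.59 55.02
1.63 6.8 -1.49 54.98
```

Emit:
apply_moves(series=[{"xyz":[0.0,-0.27,0],"turn":0,"gripper":0},{"xyz":[-0.01,-0.28,-0.01],"turn":0,"gripper":0},{"xyz":[-0.03,-0.27,0],"turn":0,"gripper":0}])

```text
time_s: 6.2
tcp_pos: [0.6263, -0.1999, 0.0902]
orientation: [[-0.929, 0.37, 0.001], [0.37, 0.929, 0.004], [0.001, 0.004, -1.0]]
contact_force: [0.3, 6.8, 1.7]
finger_gap: 0.014
gripper_force: 50.0
```

Emit:
apply_moves(series=[{"xyz":[-0.04,-0.27,-0.01],"turn":0,"gripper":0},{"xyz":[-0.06,-0.27,0],"turn":0,"gripper":0},{"xyz":[-0.06,-0.27,-0.01],"turn":0,"gripper":0}])

```text
time_s: 6.45
tcp_pos: [0.6254, -0.208, 0.0901]
orientation: [[-0.929, 0.37, 0.002], [0.37, 0.929, 0.004], [-0.001, 0.004, -1.0]]
contact_force: [2.0, 7.1, 0.3]
finger_gap: 0.0139
gripper_force: 50.0
```

Emit:
apply_moves(series=[{"xyz":[-0.08,-0.26,0],"turn":0,"gripper":0},{"xyz":[-0.1,-0.26,-0.01],"turn":0,"gripper":0},{"xyz":[-0.1,-0.25,0],"turn":0,"gripper":0}])

```text
time_s: 6.7
tcp_pos: [0.6231, -0.2158, 0.09]
orientation: [[-0.929, 0.37, 0.004], [0.37, 0.929, 0.003], [-0.003, 0.004, -1.0]]
contact_force: [4.6, 5.5, -0.3]
finger_gap: 0.0142
gripper_force: 50.0
```

Still about 7 N at 2.07 rad, so the nut is running free.

Emit:
apply_moves(series=[{"xyz":[-0.12,-0.25,-0.01],"turn":0,"gripper":0},{"xyz":[-0.13,-0.24,0],"turn":0,"gripper":0},{"xyz":[-0.15,-0.24,-0.01],"turn":0,"gripper":0}])

```text
time_s: 6.95
tcp_pos: [0.6197, -0.2234, 0.0899]
orientation: [[-0.929, 0.37, 0.006], [0.37, 0.929, 0.002], [-0.004, 0.004, -1.0]]
contact_force: [6.8, 5.8, -2.3]
finger_gap: 0.0138
gripper_force: 50.0
```

Emit:
apply_moves(series=[{"xyz":[-0.15,-0.23,0],"turn":0,"gripper":0},{"xyz":[-0.17,-0.21,-0.01],"turn":0,"gripper":0},{"xyz":[-0.17,-0.22,0],"turn":0,"gripper":0}])

```text
time_s: 7.2
tcp_pos: [0.6152, -0.2303, 0.0898]
orientation: [[-0.929, 0.37, 0.007], [0.37, 0.929, 0.001], [-0.006, 0.004, -1.0]]
contact_force: [7.9, 4.8, -3.3]
finger_gap: 0.0138
gripper_force: 50.0
```

Emit:
apply_moves(series=[{"xyz":[-0.19,-0.2,-0.01],"turn":0,"gripper":0},{"xyz":[-0.2,-0.19,0],"turn":0,"gripper":0},{"xyz":[-0.2,-0.18,-0.01],"turn":0,"gripper":0}])

```text
time_s: 7.45
tcp_pos: [0.6098, -0.2365, 0.0898]
orientation: [[-0.929, 0.37, 0.008], [0.37, 0.929, 0.0], [-0.008, 0.003, -1.0]]
contact_force: [9.3, 3.4, -4.3]
finger_gap: 0.0141
gripper_force: 50.0
```

The force has been climbing since about 2.1 rad (8.3, 8.6, then 9.0 N). I'll go on in smaller steps.

Emit:
apply_moves(series=[{"xyz":[-0.22,-0.17,0],"turn":0,"gripper":0},{"xyz":[-0.22,-0.16,-0.01],"turn":0,"gripper":0}])

```text
time_s: 7.62
tcp_pos: [0.6056, -0.2402, 0.0897]
orientation: [[-0.929, 0.37, 0.009], [0.37, 0.929, -0.001], [-0.009, 0.003, -1.0]]
contact_force: [10.6, 1.7, -5.2]
finger_gap: 0.0144
gripper_force: 50.0
```

Emit:
apply_moves(series=[{"xyz":[-0.23,-0.15,0],"turn":0,"gripper":0},{"xyz":[-0.24,-0.14,-0.01],"turn":0,"gripper":0}])

```text
time_s: 7.78
tcp_pos: [0.6011, -0.2434, 0.0897]
orientation: [[-0.929, 0.37, 0.01], [0.37, 0.929, -0.001], [-0.009, 0.002, -1.0]]
contact_force: [11.0, 0.7, -6.1]
finger_gap: 0.0138
gripper_force: 50.0
```

Emit:
apply_moves(series=[{"xyz":[-0.24,-0.13,-0.01],"turn":0,"gripper":0}])

```text
time_s: 7.87
tcp_pos: [0.5987, -0.2449, 0.0896]
orientation: [[-0.929, 0.37, 0.01], [0.37, 0.929, -0.002], [-0.01, 0.002, -1.0]]
contact_force: [10.5, 0.0, -6.5]
finger_gap: 0.0139
gripper_force: 50.0
```

Emit:
apply_moves(series=[{"xyz":[-0.25,-0.11,-0.01],"turn":0,"gripper":0}])

```text
time_s: 7.95
tcp_pos: [0.5963, -0.2462, 0.0896]
orientation: [[-0.929, 0.37, 0.01], [0.37, 0.929, -0.002], [-0.01, 0.002, -1.0]]
contact_force: [11.7, 0.1, -6.8]
finger_gap: 0.0141
gripper_force: 50.0
```

The force is now about 10.5 N, some 0.75 rad past the estimated contact at 2.0–2.1 rad. I'll release and read the unloaded force bias at this pose as a check.

Emit:
apply_moves(series=[{"xyz":[0,0,0],"turn":0,"gripper":0.3},{"xyz":[0,0,0],"turn":0,"gripper":0.3},{"xyz":[0,0,0],"turn":0,"gripper":0.3},{"xyz":[0,0,0],"turn":0,"gripper":0.3},{"xyz":[0,0,0],"turn":0,"gripper":0.3},{"xyz":[0,0,0],"turn":0,"gripper":0.3}])

```text
time_s: 8.45
tcp_pos: [0.5927, -0.246, 0.0877]
orientation: [[-0.929, 0.37, -0.0], [0.37, 0.929, -0.0], [0.0, -0.0, -1.0]]
contact_force: [0.7, -0.4, -0.2]
finger_gap: 0.0282
gripper_force: 0.0
```

Emit:
apply_moves(series=[{"xyz":[0,0,0],"turn":0,"gripper":0.3},{"xyz":[0,0,0],"turn":0,"gripper":0.3}])

```text
time_s: 8.62
tcp_pos: [0.5927, -0.2461, 0.0875]
orientation: [[-0.929, 0.37, -0.0], [0.37, 0.929, 0.0], [0.0, 0.0, -1.0]]
contact_force: [-0.1, 0.4, -0.7]
finger_gap: 0.0285
gripper_force: 0.0
```

Emit:
apply_moves(series=[{"xyz":[0,0,0],"turn":0,"gripper":0.3}])

```text
time_s: 8.7
tcp_pos: [0.5927, -0.2461, 0.0875]
orientation: [[-0.929, 0.37, -0.0], [0.37, 0.929, 0.0], [0.0, 0.0, -1.0]]
contact_force: [-0.6, 0.6, 0.2]
finger_gap: 0.0283
gripper_force: 0.0
```

Bias is about zero with roughly 0.5 N of noise, so the climb is real and the nut is about 0.65–0.75 rad past contact. I'll regrip and creep slightly further to centre it in the window and confirm by force.

Emit:
apply_moves(series=[{"xyz":[0,0,0],"turn":0,"gripper":0},{"xyz":[0,0,0],"turn":0,"gripper":0},{"xyz":[0,0,0],"turn":0,"gripper":0},{"xyz":[0,0,0],"turn":0,"gripper":0},{"xyz":[0,0,0],"turn":0,"gripper":0}], newtons=50)

```text
time_s: 9.12
tcp_pos: [0.593, -0.2454, 0.0875]
orientation: [[-0.929, 0.37, 0.0], [0.37, 0.929, 0.001], [0.0, 0.001, -1.0]]
contact_force: [2.8, 2.9, 0.1]
finger_gap: 0.014
gripper_force: 50.0
```

Emit:
apply_moves(series=[{"xyz":[-0.13,-0.05,0],"turn":0,"gripper":0}])

```text
time_s: 9.2
tcp_pos: [0.5925, -0.2456, 0.0876]
orientation: [[-0.929, 0.37, 0.003], [0.37, 0.929, 0.002], [-0.002, 0.002, -1.0]]
contact_force: [6.8, 5.5, -1.9]
finger_gap: 0.0142
gripper_force: 50.0
```

Emit:
apply_moves(series=[{"xyz":[-0.13,-0.04,0],"turn":0,"gripper":0}])

```text
time_s: 9.28
tcp_pos: [0.5918, -0.2459, 0.0876]
orientation: [[-0.929, 0.37, 0.004], [0.37, 0.929, 0.001], [-0.004, 0.003, -1.0]]
contact_force: [8.6, 4.4, -3.9]
finger_gap: 0.0141
gripper_force: 50.0
```

Emit:
apply_moves(series=[{"xyz":[-0.13,-0.04,0],"turn":0,"gripper":0}])

```text
time_s: 9.37
tcp_pos: [0.5907, -0.2464, 0.0876]
orientation: [[-0.929, 0.37, 0.005], [0.37, 0.929, 0.001], [-0.004, 0.003, -1.0]]
contact_force: [7.4, 4.3, -4.7]
finger_gap: 0.0142
gripper_force: 50.0
```

Emit:
apply_moves(series=[{"xyz":[-0.13,-0.04,0],"turn":0,"gripper":0}])

```text
time_s: 9.45
tcp_pos: [0.5894, -0.2469, 0.0876]
orientation: [[-0.929, 0.37, 0.005], [0.37, 0.929, 0.001], [-0.004, 0.003, -1.0]]
contact_force: [8.9, 4.1, -4.0]
finger_gap: 0.014
gripper_force: 50.0
```

All readings agree with roughly 0.55–0.9 rad past contact, inside the 0.4–1.27 window. I'll release, lift and go to the cap.

Emit:
apply_moves(series=[{"xyz":[0,0,0],"turn":0,"gripper":0.3},{"xyz":[0,0,0],"turn":0,"gripper":0.3},{"xyz":[0,0,0],"turn":0,"gripper":0.3},{"xyz":[0,0,0],"turn":0,"gripper":0.3},{"xyz":[0,0,2],"turn":0,"gripper":0.3},{"xyz":[0,0,4],"turn":0,"gripper":0.3},{"xyz":[0,0,4],"turn":0,"gripper":0.3},{"xyz":[0,2,3],"turn":0,"gripper":0.5},{"xyz":[-0.8,4,0],"turn":0,"gripper":0.5},{"xyz":[-0.8,4,0],"turn":0,"gripper":0.5},{"xyz":[-0.8,4,0],"turn":0,"gripper":0.5},{"xyz":[-0.8,4,0],"turn":0,"gripper":0.5}])

```text
time_s: 10.45
tcp_pos: [0.5549, -0.0667, 0.2179]
orientation: [[-0.929, 0.371, 0.0], [0.371, 0.929, -0.001], [-0.001, -0.0, -1.0]]
contact_force: [0.8, -0.1, 0.2]
finger_gap: 0.0471
gripper_force: 0.0
```

Emit:
apply_moves(series=[{"xyz":[-0.8,4,0],"turn":0,"gripper":0.5},{"xyz":[-0.8,4,0],"turn":0,"gripper":0.5},{"xyz":[-0.8,4,0],"turn":0,"gripper":0.5},{"xyz":[-0.8,4,0],"turn":0,"gripper":0.5},{"xyz":[-0.8,4,0],"turn":0,"gripper":0.5},{"xyz":[-0.8,4,0],"turn":0,"gripper":0.5},{"xyz":[-0.8,4,0],"turn":0,"gripper":0.5},{"xyz":[-0.8,4,0],"turn":0,"gripper":0.5},{"xyz":[0,0,0],"turn":0,"gripper":0.5},{"xyz":[0,0,0],"turn":0,"gripper":0.5},{"xyz":[0,0,0],"turn":0,"gripper":0.5}])

```text
time_s: 11.37
tcp_pos: [0.4917, 0.2517, 0.2175]
orientation: [[-0.929, 0.37, 0.0], [0.37, 0.929, -0.001], [-0.0, -0.001, -1.0]]
contact_force: [-0.4, -0.9, 0.1]
finger_gap: 0.0471
gripper_force: 0.0
```

Run:
```python
from cell import robot,camera
from h import *
s=robot.observe();c=camera("wrist");cv2.imwrite("pics/w3.png",c["img"][:,:,::-1])
w=wristcam(c,s);np.savez("w3.npz",**w)
print(s["tcp_pos"],proj(w,(.4536,.2817,.034)))
```

```text
[0.4916707  0.25174056 0.21753424] [333.22031448 177.29314923]
```

View pics/w3.png

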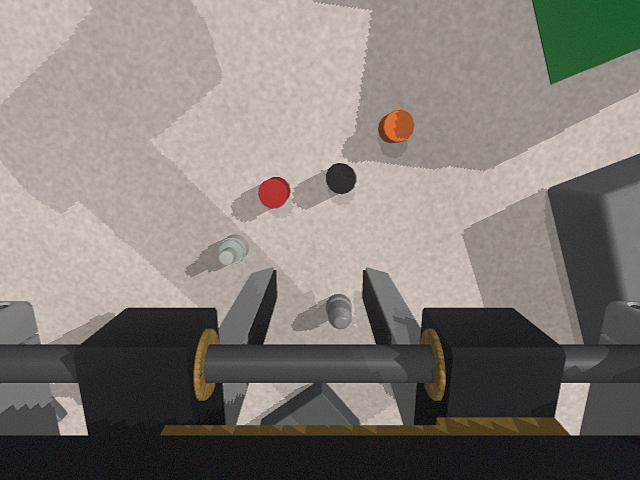

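The black cap is at (341,178), with the red decoy at (274,192) and the orange one at (397,126).

Run:
```python
from h import *
w=dict(np.load("w3.npz"));m=(w["img"].max(2)<75).astype(np.uint8);m[250:]=0
n,l,st,ce=cv2.connectedComponentsWithStats(m)
for i in range(1,n):
    if 300<st[i,4]<2000: print(st[i],ce[i])
cs,_=cv2.findContours(m,0,1)
k=max((c for c in cs if cv2.pointPolygonTest(c,(341,178),False)>0),key=cv2.contourArea)
print(cv2.minEnclosingCircle(k));u=cv2.minEnclosingCircle(k)[0]
print(plane(w,u,.034),plane(w,u,.017))
```

```text
[326 163  30  31 713] [340.36465638 178.1542777 ]
((340.3081359863281, 178.18023681640625), 15.354803085327148)
[0.45699033 0.28786831 0.034     ] [0.4584216  0.28839197 0.017     ]
```

Emit:
apply_moves(series=[{"xyz":[-1.75,1.83,-2],"turn":0,"gripper":0.55},{"xyz":[-1.7,1.8,-2],"turn":0,"gripper":0.55},{"xyz":[0,0,-3],"turn":0,"gripper":0.55},{"xyz":[0,0,-3],"turn":0,"gripper":0.55},{"xyz":[0,0,-3],"turn":0,"gripper":0.55},{"xyz":[0,0,-2.5],"turn":0,"gripper":0.55},{"xyz":[0,0,-2],"turn":0,"gripper":0.55},{"xyz":[0,0,-1.45],"turn":0,"gripper":0.55},{"xyz":[0,0,0],"turn":0,"gripper":0.55},{"xyz":[0,0,0],"turn":0,"gripper":0.55},{"xyz":[0,0,0],"turn":0,"gripper":0.55}], newtons=15)

```text
time_s: 12.33
tcp_pos: [0.4584, 0.288, 0.0292]
orientation: [[-0.929, 0.371, 0.002], [0.371, 0.929, 0.001], [-0.001, 0.001, -1.0]]
contact_force: [-0.2, -1.2, 0.2]
finger_gap: 0.0517
gripper_force: 0.0
```

Emit:
apply_moves(series=[{"xyz":[0,0,0],"turn":0,"gripper":0},{"xyz":[0,0,0],"turn":0,"gripper":0},{"xyz":[0,0,0],"turn":0,"gripper":0},{"xyz":[0,0,0],"turn":0,"gripper":0},{"xyz":[0,0,0],"turn":0,"gripper":0},{"xyz":[0,0,0],"turn":0,"gripper":0}], newtons=15)

```text
time_s: 12.83
tcp_pos: [0.4576, 0.2887, 0.0288]
orientation: [[-0.929, 0.37, 0.001], [0.37, 0.929, 0.0], [-0.001, 0.001, -1.0]]
contact_force: [-0.4, -0.7, 4.6]
finger_gap: 0.0297
gripper_force: 15.0
```

Cap gripped with a 29.7 mm gap. I'll lift and carry it to just above the stud axis at (0.5715, −0.197).

Emit:
apply_moves(series=[{"xyz":[0,0,2],"turn":0,"gripper":0},{"xyz":[0,0,3],"turn":0,"gripper":0},{"xyz":[0,0,4],"turn":0,"gripper":0},{"xyz":[0,0,4],"turn":0,"gripper":0},{"xyz":[0,0,4],"turn":0,"gripper":0},{"xyz":[0.8,-3.4,0],"turn":0,"gripper":0},{"xyz":[0.8,-3.4,0],"turn":0,"gripper":0},{"xyz":[0.8,-3.4,0],"turn":0,"gripper":0},{"xyz":[0.8,-3.4,0],"turn":0,"gripper":0},{"xyz":[0.8,-3.4,0],"turn":0,"gripper":0},{"xyz":[0.8,-3.4,0],"turn":0,"gripper":0},{"xyz":[0.8,-3.4,0],"turn":0,"gripper":0}])

```text
time_s: 13.83
tcp_pos: [0.5129, 0.049, 0.1978]
orientation: [[-0.929, 0.37, -0.0], [0.37, 0.929, 0.0], [0.0, 0.0, -1.0]]
contact_force: [-0.4, 0.7, -1.2]
finger_gap: 0.0299
gripper_force: 15.0
```

Emit:
apply_moves(series=[{"xyz":[0.8,-3.4,0],"turn":0,"gripper":0},{"xyz":[0.8,-3.4,0],"turn":0,"gripper":0},{"xyz":[0.8,-3.4,0],"turn":0,"gripper":0},{"xyz":[0.8,-3.4,-1],"turn":0,"gripper":0},{"xyz":[0.8,-3.4,-2],"turn":0,"gripper":0},{"xyz":[0.8,-3.4,-1],"turn":0,"gripper":0},{"xyz":[0.99,-4.15,0],"turn":0,"gripper":0},{"xyz":[0,0,0],"turn":0,"gripper":0},{"xyz":[0,0,0],"turn":0,"gripper":0},{"xyz":[0,0,0],"turn":0,"gripper":0},{"xyz":[0,0,0],"turn":0,"gripper":0}])

```text
time_s: 14.75
tcp_pos: [0.5705, -0.1927, 0.1579]
orientation: [[-0.93, 0.369, -0.0], [0.369, 0.93, 0.0], [0.0, 0.0, -1.0]]
contact_force: [-0.2, -0.1, 0.1]
finger_gap: 0.0296
gripper_force: 15.0
```

Emit:
apply_moves(series=[{"xyz":[0.1,-0.43,-0.5],"turn":0,"gripper":0},{"xyz":[0,0,-0.8],"turn":0,"gripper":0},{"xyz":[0,0,0],"turn":0,"gripper":0},{"xyz":[0,0,0],"turn":0,"gripper":0},{"xyz":[0,0,0],"turn":0,"gripper":0}])

```text
time_s: 15.17
tcp_pos: [0.5716, -0.1979, 0.1448]
orientation: [[-0.929, 0.369, -0.0], [0.369, 0.929, 0.0], [0.0, 0.0, -1.0]]
contact_force: [-0.3, 0.2, -0.6]
finger_gap: 0.0297
gripper_force: 15.0
```

Run:
```python
from cell import robot,camera
from h import *
s=robot.observe();print(s["tcp_pos"])
c=camera("wrist");w=wristcam(c,s);q=camera("side")
u=proj(q,s["tcp_pos"]-[0,0,.03]).astype(int);print(u,proj(q,(.5715,-.197,.106)))
a=c["img"][180:480,140:500]
b=cv2.resize(q["img"][u[1]-35:u[1]+40,u[0]-45:u[0]+45],(360,300),interpolation=2)
cv2.imwrite("pics/w4.png",np.hstack([a,b])[:,:,::-1])
```

```text
[ 0.57162831 -0.19789841  0.1448064 ]
[311 180] [311.13334246 183.91311797]
```

View pics/w4.png

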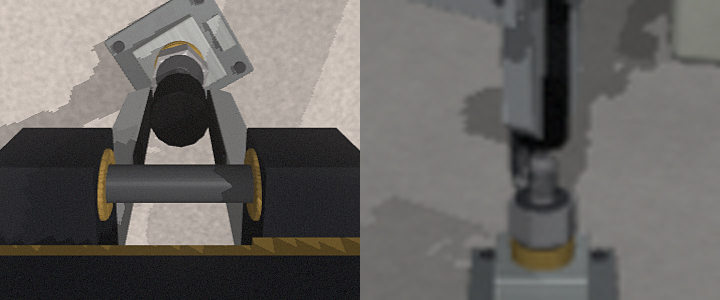

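Cap and stud line up in the side crop (x about 545 and 544). I'll descend gently.

Emit:
apply_moves(series=[{"xyz":[0,0,-0.3],"turn":0,"gripper":0},{"xyz":[0,0,-0.3],"turn":0,"gripper":0},{"xyz":[0,0,-0.2],"turn":0,"gripper":0},{"xyz":[0,0,-0.2],"turn":0,"gripper":0},{"xyz":[0,0,-0.2],"turn":0,"gripper":0},{"xyz":[0,0,0],"turn":0,"gripper":0},{"xyz":[0,0,0],"turn":0,"gripper":0}])

```text
time_s: 15.85
tcp_pos: [0.5716, -0.1983, 0.1329]
orientation: [[-0.929, 0.37, -0.0], [0.37, 0.929, 0.0], [0.0, 0.0, -1.0]]
contact_force: [-0.6, -0.1, -0.5]
finger_gap: 0.0298
gripper_force: 15.0
```

Emit:
apply_moves(series=[{"xyz":[0,0.05,-0.2],"turn":0,"gripper":0},{"xyz":[0,0,-0.2],"turn":0,"gripper":0},{"xyz":[0,0,-0.2],"turn":0,"gripper":0},{"xyz":[0,0,0],"turn":0,"gripper":0}])

```text
time_s: 16.18
tcp_pos: [0.5714, -0.1976, 0.1264]
orientation: [[-0.929, 0.37, -0.001], [0.37, 0.929, 0.0], [0.001, 0.0, -1.0]]
contact_force: [-0.8, -0.4, -0.3]
finger_gap: 0.0296
gripper_force: 15.0
```

Entering freely, with 11.6 mm still to go.

Emit:
apply_moves(series=[{"xyz":[0,0,-0.2],"turn":0,"gripper":0},{"xyz":[0,0,-0.2],"turn":0,"gripper":0},{"xyz":[0,0,-0.2],"turn":0,"gripper":0},{"xyz":[0,0,-0.2],"turn":0,"gripper":0},{"xyz":[0,0,-0.2],"turn":0,"gripper":0},{"xyz":[0,0,0],"turn":0,"gripper":0},{"xyz":[0,0,0],"turn":0,"gripper":0}])

```text
time_s: 16.77
tcp_pos: [0.5716, -0.1977, 0.1169]
orientation: [[-0.929, 0.37, -0.0], [0.37, 0.929, 0.0], [0.0, 0.0, -1.0]]
contact_force: [-0.5, 0.8, -0.9]
finger_gap: 0.0294
gripper_force: 15.0
```

Emit:
apply_moves(series=[{"xyz":[0,0,-0.1],"turn":0,"gripper":0},{"xyz":[0,0,-0.1],"turn":0,"gripper":0},{"xyz":[0,0,0],"turn":0,"gripper":0}])

```text
time_s: 17.02
tcp_pos: [0.5717, -0.1978, 0.1149]
orientation: [[-0.929, 0.37, -0.0], [0.37, 0.929, 0.0], [0.0, -0.0, -1.0]]
contact_force: [0.3, -0.4, -0.1]
finger_gap: 0.0294
gripper_force: 15.0
```

Just short of home, so one more small push.

Emit:
apply_moves(series=[{"xyz":[0,0,-0.1],"turn":0,"gripper":0},{"xyz":[0,0,0],"turn":0,"gripper":0},{"xyz":[0,0,0],"turn":0,"gripper":0}])

```text
time_s: 17.27
tcp_pos: [0.5718, -0.1978, 0.1148]
orientation: [[-0.929, 0.37, -0.0], [0.37, 0.929, -0.0], [0.0, -0.0, -1.0]]
contact_force: [-2.5, 0.3, 5.6]
finger_gap: 0.0297
gripper_force: 15.0
```

Emit:
apply_moves(series=[{"xyz":[0,0,-0.05],"turn":0,"gripper":0},{"xyz":[0,0,0],"turn":0,"gripper":0},{"xyz":[0,0,0],"turn":0,"gripper":0}])

```text
time_s: 17.52
tcp_pos: [0.5718, -0.1978, 0.1147]
orientation: [[-0.929, 0.37, -0.0], [0.37, 0.929, -0.0], [0.0, -0.0, -1.0]]
contact_force: [-3.9, 2.3, 8.0]
finger_gap: 0.0294
gripper_force: 15.0
```

The cap bottomed at TCP z 0.1148, exactly as predicted, with 8 N. I'll let go and lift.

Emit:
apply_moves(series=[{"xyz":[0,0,0.05],"turn":0,"gripper":0.48},{"xyz":[0,0,0],"turn":0,"gripper":0.48},{"xyz":[0,0,0],"turn":0,"gripper":0.48},{"xyz":[0,0,0],"turn":0,"gripper":0.48},{"xyz":[0,0,0],"turn":0,"gripper":0.48},{"xyz":[0,0,1],"turn":0,"gripper":0.48},{"xyz":[0,0,2],"turn":0,"gripper":0.48},{"xyz":[0,0,4],"turn":0,"gripper":0.48},{"xyz":[0,0,4],"turn":0,"gripper":0.48},{"xyz":[3,0,2],"turn":0,"gripper":0.48},{"xyz":[0,0,0],"turn":0,"gripper":0.48},{"xyz":[0,0,0],"turn":0,"gripper":0.48}])

```text
time_s: 18.52
tcp_pos: [0.6029, -0.1981, 0.2461]
orientation: [[-0.929, 0.369, 0.003], [0.369, 0.929, -0.002], [-0.003, -0.001, -1.0]]
contact_force: [-0.6, -0.6, -0.3]
finger_gap: 0.0453
gripper_force: 0.0
```

Run:
```python
from cell import robot,camera
from h import *
s=robot.observe();c=camera("wrist");w=wristcam(c,s)
print(s["tcp_pos"],s["time_s"],proj(w,(.5716,-.1973,.12)))
g=w["img"];m=(g.max(2)<60).astype(np.uint8);m[262:]=0
for k in cv2.findContours(m,0,1)[0]:
    if cv2.contourArea(k)>300:u,r=cv2.minEnclosingCircle(k);print(u,r,plane(w,u,.12))
cv2.imwrite("pics/w5.png",g[:300,100:540,::-1])
```

```text
[ 0.60285271 -0.19810616  0.24612509] 18.5167 [306.30756806 202.12658118]
(306.9038391113281, 200.46153259277344) 18.84845733642578 [ 0.57049446 -0.19631081  0.12      ]
(625.5491943359375, 211.9441375732422) 49.79534149169922 [0.67858603 0.04876963 0.12      ]
```

View pics/w5.png

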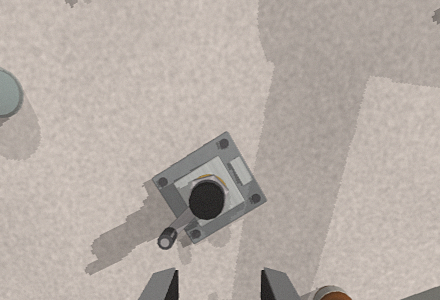

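The cap sits centred on the stud at (207,200) in the crop, the handle is free at (167,240), and the fingers are clear. I'm handing in.

```bash
python3 -c "
from cell import robot
print(robot.hand_in())"
```

```text
the job is handed in; nothing more can be done
None
```

I handed the job in at about 18.5 s: I estimate the nut is 0.55–0.9 rad past contact (by feel, noisy force readings; allowed 0.4–1.27), the cap is home on the stud and released, and no verdict came back.

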